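# Close up the row of mounted minerals in the display rail

## Task

The first pieces of the row have been sold: with a fingertip behind the base of the last specimen, gently push the whole row of five mounted minerals along the display rail as one train, until the first base stands against the end stop and no gaps are left. Push on the black bases only, never on the crystals; do not grasp, lift or tip any specimen or let the row come apart, leave the other things on the counter where they are, and draw back clear when the row is home.

Things in the scene. Friction and masses are not known exactly. Their poses are not given: they have to be found in the camera images.
- rail: the display rail, fixed: an aluminium channel 370 mm long. Its floor is 14 mm above the table and 43 mm wide between two low side lips (8 mm high, tops 22 mm above the table). Price tickets slant down outside its +x lip, to 40 mm from its middle line. Origin on the table under its middle line; y along the rail towards the stop, x across, z up.
- rail_stop (a point): the rail's end stop: this point is the middle of the stop plate's inner face, at floor height (14 mm above the table). Axes as the rail's: +y runs along the rail and out through the stop. The plate is 52 mm wide, 6 mm thick, its top 45 mm above the table; it does not give.
- rail_open_end (a point): the rail's other end, which is open: the middle of its floor at the very end, 370 mm from rail_stop in -y; same axes.
- amethyst: one of five mounted specimens standing in a touching row in the rail (order varies; row starts 55 to 115 mm short of the stop): black square base (blank label on +x side) 40 x 40 mm, 28 mm tall, 70 to 150 g with crystal, 1.5 mm play to each lip. Origin at the centre of its underside, axes as the rail's. Crystal: a cluster of small purple points on grey matrix, 30 mm across and 30 mm tall, well inside the base's edges.
- quartz: one of five mounted specimens standing in a touching row in the rail (order varies; row starts 55 to 115 mm short of the stop): black square base (blank label on +x side) 40 x 40 mm, 28 mm tall, 70 to 150 g with crystal, 1.5 mm play to each lip. Origin at the centre of its underside, axes as the rail's. Crystal: one upright whitish six-sided quartz point, 21 mm across and 34 mm tall, well inside the base's edges.
- pyrite: one of five mounted specimens standing in a touching row in the rail (order varies; row starts 55 to 115 mm short of the stop): black square base (blank label on +x side) 40 x 40 mm, 28 mm tall, 70 to 150 g with crystal, 1.5 mm play to each lip. Origin at the centre of its underside, axes as the rail's. Crystal: intergrown brassy cubes, about 25 mm across and 22 mm tall, well inside the base's edges.
- smoky: one of five mounted specimens standing in a touching row in the rail (order varies; row starts 55 to 115 mm short of the stop): black square base (blank label on +x side) 40 x 40 mm, 28 mm tall, 70 to 150 g with crystal, 1.5 mm play to each lip. Origin at the centre of its underside, axes as the rail's. Crystal: a cluster of dark brown points on grey matrix, 29 mm across and 33 mm tall, well inside the base's edges.
- fluorite: one of five mounted specimens standing in a touching row in the rail (order varies; row starts 55 to 115 mm short of the stop): black square base (blank label on +x side) 40 x 40 mm, 28 mm tall, 70 to 150 g with crystal, 1.5 mm play to each lip. Origin at the centre of its underside, axes as the rail's. Crystal: intergrown greenish cubes, about 27 mm across and 25 mm tall, well inside the base's edges.
- amethyst_crystal: the fragile crystal on top of amethyst's base; origin at the centre of the base's top face, 28 mm above its underside.
- quartz_crystal: the fragile crystal on top of quartz's base; origin at the centre of the base's top face, 28 mm above its underside.
- pyrite_crystal: the fragile crystal on top of pyrite's base; origin at the centre of the base's top face, 28 mm above its underside.
- smoky_crystal: the fragile crystal on top of smoky's base; origin at the centre of the base's top face, 28 mm above its underside.
- fluorite_crystal: the fragile crystal on top of fluorite's base; origin at the centre of the base's top face, 28 mm above its underside.
- loupe: bystander, loose: folding pocket loupe lying flat, 22 x 60 x 13 mm; origin at the underside, in the middle of its cover.
- caliper: bystander, loose: vernier caliper lying flat, 150 mm long along its x, jaws to -y, 10 mm thick; origin under its sliding head.
- sphere: bystander, loose: polished stone ball 54 mm across on a turned wooden ring, 69 mm tall in all; origin at the underside centre.
- agate: bystander, loose: banded agate disc 68 mm across standing on a small black easel, 74 mm tall in all; origin at the underside of the easel.
- obsidian: bystander, loose: black polished stone point, 48 mm across, 77 mm tall; origin at the underside centre.
- perky_box: bystander, loose: small closed specimen box, black foot and clear cover, 36 x 36 x 38 mm; origin at the underside centre.
- brush: bystander, loose: flat soft dusting brush lying on the table, 160 mm long, 22 mm wide, 10 mm thick; origin near its middle.
Not all that is in view belongs to the job. Leave any yellow look-alike of the quartz alone. Leave any pink or red look-alike of the pyrite alone.

How it is judged (in metres and radians):
At the end, for the whole second after the job is handed in: All five specimens stand upright and at rest on the rail floor, the whole row closed up to within 5 mm of the stop: every base centre is at most 185 mm from the stop plate (180 mm for a perfectly closed row of 40 mm bases) and within 5 mm of the rail's middle (y of each of amethyst, quartz, pyrite, smoky, fluorite in the frame of rail_stop above -0.185 m and x of amethyst in the frame of rail_stop between -0.005 and 0.005 m and z of amethyst in the frame of rail_stop between -0.004 and 0.004 m and angle between each of amethyst, quartz, pyrite, smoky, fluorite's own z axis and vertical below 0.08 rad and linear speed of each of amethyst, quartz, pyrite, smoky, fluorite below 0.01 m/s and x of quartz in the frame of rail_stop between -0.005 and 0.005 m and z of quartz in the frame of rail_stop between -0.004 and 0.004 m and x of pyrite in the frame of rail_stop between -0.005 and 0.005 m and z of pyrite in the frame of rail_stop between -0.004 and 0.004 m and x of smoky in the frame of rail_stop between -0.005 and 0.005 m and z of smoky in the frame of rail_stop between -0.004 and 0.004 m and x of fluorite in the frame of rail_stop between -0.005 and 0.005 m and z of fluorite in the frame of rail_stop between -0.004 and 0.004 m); the robot touches nothing.
It fails at once if a specimen is lifted off the rail floor (10 mm), tipped (0.25 rad) or taken between the fingers (z of any of amethyst, quartz, pyrite, smoky, fluorite in the frame of rail_stop above 0.01 m or angle between any of amethyst, quartz, pyrite, smoky, fluorite's own z axis and vertical above 0.25 rad or (horizontal distance between the grasp point and amethyst below 0.017 m and z of the grasp point in the frame of amethyst below 0.04 m) or (horizontal distance between the grasp point and quartz below 0.017 m and z of the grasp point in the frame of quartz below 0.04 m) or (horizontal distance between the grasp point and pyrite below 0.017 m and z of the grasp point in the frame of pyrite below 0.04 m) or (horizontal distance between the grasp point and smoky below 0.017 m and z of the grasp point in the frame of smoky below 0.04 m) or (horizontal distance between the grasp point and fluorite below 0.017 m and z of the grasp point in the frame of fluorite below 0.04 m)).
It fails at once if the row comes apart: two specimens more than 180 mm apart, centre to centre (161 mm for the ends of the closed row) (distance between any of quartz, pyrite, smoky, fluorite and amethyst above 0.18 m or distance between any of pyrite, smoky, fluorite and quartz above 0.18 m or distance between any of smoky, fluorite and pyrite above 0.18 m or distance between fluorite and smoky above 0.18 m).
It fails at once if the robot presses on a crystal (over 1 N) (contact force between any of the fingers, the arm and amethyst_crystal above 1 N or contact force between any of the fingers, the arm and quartz_crystal above 1 N or contact force between any of the fingers, the arm and pyrite_crystal above 1 N or contact force between any of the fingers, the arm and smoky_crystal above 1 N or contact force between any of the fingers, the arm and fluorite_crystal above 1 N).
It fails at once if a specimen is shot along (over 0.3 m/s) or its base rammed (over 50 N) (linear speed of any of amethyst, quartz, pyrite, smoky, fluorite above 0.3 m/s or contact force between any of the fingers, the arm and amethyst above 50 N or contact force between any of the fingers, the arm and quartz above 50 N or contact force between any of the fingers, the arm and pyrite above 50 N or contact force between any of the fingers, the arm and smoky above 50 N or contact force between any of the fingers, the arm and fluorite above 50 N).
It fails at once if one of the other loose things is shifted by more than 15 mm (distance of any of loupe, caliper, sphere, agate, obsidian, perky_box, brush from where it was at the start of the episode above 0.015 m).
It also fails if it takes over 35 s, if anything falls off the work surface, if the arm or the gripper's body presses on something with over 40 N, if the wrist force passes 120 N, or if a joint passes its speed limit or range.

## Robot

A 6-joint arm with a two-finger parallel gripper is mounted at the origin on the work surface. World frame = base frame: x ahead of the robot, y to its left, z up, the work surface at z = 0. Lengths are in mm, angles in degrees, forces in N, time in s.
With the tool pointing down it reaches from about 250 to 800 mm from the base axis. Payload 8.5 kg.
Tool frame: the origin (TCP) lies on the centre line of the jaws, within the pads' length; the fingertips stand 17 mm ahead of it and the grasp point (between the pads) lies 2 mm behind it; z points along the fingers, y is the line along which they close (so a half turn about z gives the same grasp; the last joint's range is limited). The gripper opens to 85 mm and grips with 20 to 120 N. Pads are 22 mm wide; open, the fingers measure 114 mm over their backs; the gripper's body (76 mm by 85 mm) begins 54 mm behind the grasp point. The pads swing forward as they close: fully open they stand 13 mm farther back than shut.
Start: joints at [72.536, 13.648, -0.773, 75.585, 0, 90], TCP at [157.539, 500.761, 248.276] pointing down, gripper open.
Joint ranges: [-152.45, 152.45], [-59.26, 108.67], [-65.41, 83.53], [-104.44, 129.93], [-82.83, 76.93], [-180, 180]. Speed limits (degrees/s): [127.2, 127.2, 159.86, 180, 180, 180].

## Interface

Orientations are given as a 3x3 rotation matrix whose columns are the frame's x, y, z axes.
In Python, from bench import status, viewer, order gives the robot as it stands. The module is installed in compiled form; this text tells all that it offers.
- The arm moves only by the tool play_rows, never from a script. Its argument "motion" is a list of rows, each an object of numbers: "claw": the closure in counts, from 0 (fully open) to 255 (shut); "dx", "dy", "dz": the shift along the world's x, y, z in cm; "ax", "ay", "az": the turn, a rotation vector about the world's x, y, z in rad. In form: [{"claw": .., "dx": .., "dy": .., "dz": .., "ax": .., "ay": .., "az": ..}, ...]. A call has exactly 5 rows; each row is the pose to reach, as a shift and turn from the pose commanded when the call began; what a row does not reach only later rows make up. A row lasts 1/10 s, in which the tool goes at most 50 mm and 8.59 degrees, less where a joint would pass 70% of its speed; a pose out of reach is approached as far as the arm can. A call with a gripper value outside its range is refused whole. The fingers move at their own pace and stop on an object; "newtons" is the grip in N (left out, the last holds). Time passes only in rows, so rows that repeat a pose let the fingers close, or fill a call up. It gives the time, the measured TCP pose, the force, the opening and the grip force at its end, in the units of the state.
- status.observe(): the state, without advancing time (a new reading comes with each control period).
- viewer.snapshot(name): name is "side" or "top" or "wrist"; returns a dict with "img" (400x640x3 uint8, red, green, blue), "camera_matrix" (3x3 intrinsics, pixels), "eye" and "attitude" of the camera in the world. Camera axes: x right, y down, z forward; pixel columns grow to the right and rows downward; lengths in mm; the calibration is good to about 2 mm. A picture is of the moment at which its call begins. There is no depth.
- order.close_job(): hands the job in; it is judged then, once.
The state is a dict: "time": time; "joints": joint angles; "joint_vel": joint speeds; "joint_efforts": joint torques, N m; "tcp_pos": TCP position; "orientation": TCP orientation; "force": force on the tool from outside, world axes, zero at the start; "wrist_torque": the same for the moment, N m; "gripper_width": finger opening in mm; "finger_force": force on a finger pad.
Only numpy, scipy, OpenCV 4.12 (cv2) and the standard library are available. Lean on these libraries where they do the work, as an engineer would, in place of code of your own. Each camera call takes 0.05 s, during which the arm holds its last target. There are 200 camera calls.

## Working session

There is one attempt and no reset: what is moved stays moved. The work goes in short steps, Python scripts to look and compute and a tool call to move; the robot and the scene stay as the last step left them, time stands still between calls to the robot, and variables do not carry over. Pictures are saved under pics/ and viewed, at most 10 in all, crops included, and the job is handed in when it is done.

Besides the shell and the picture viewer there is one more tool, called after ">>>" as name(argument=value, ...), one argument or row to a line, values as JSON. play_rows: Moves the arm, as the interface text tells. Its arguments: {"type":"object","properties":{"motion":{"type":"array","items":{"type":"object","properties":{"claw":{"type":"number"},"dx":{"type":"number"},"dy":{"type":"number"},"dz":{"type":"number"},"ax":{"type":"number"},"ay":{"type":"number"},"az":{"type":"number"}}}},"newtons":{"type":"number"}},"required":["motion"]}

```bash
mkdir -p pics
cat > h.py <<'E'
import numpy as np, cv2
from bench import status, viewer, order
def snap(n,f):
    s=viewer.snapshot(n); cv2.imwrite('pics/'+f,cv2.cvtColor(s['img'],cv2.COLOR_RGB2BGR))
    np.savez('pics/'+f+'.npz',K=s['camera_matrix'],e=s['eye'],R=s['attitude']); return s
def ray(f,u,v,z):
    d=np.load('pics/'+f+'.npz'); r=d['R']@np.linalg.inv(d['K'])@np.array([u,v,1.])
    e=d['e']; return e+r*(z-e[2])/r[2]
def proj(f,p):
    d=np.load('pics/'+f+'.npz'); c=d['K']@(d['R'].T@(np.array(p)-d['e'])); return c[:2]/c[2]
E
python3 - <<'E'
from h import *
for n in('top','side'):
    s=snap(n,n+'1.png'); print(n,s['eye'],s['attitude'],s['camera_matrix'])
print(status.observe())
E
```

```text
top [ 340.20489697  -77.49456427 1256.13224421] [[ 0.00840247 -0.98807334  0.15375456]
 [-0.99995819 -0.00885736 -0.00227381]
 [ 0.00360855 -0.15372902 -0.98810645]] [[426.54407505   0.         312.03973537]
 [  0.         426.54407505 202.54871161]
 [  0.           0.           1.        ]]
side [300.35654213 494.89117199 782.50864266] [[-0.93533688 -0.2614167   0.23834059]
 [-0.35363823  0.70850275 -0.61070766]
 [-0.00921578 -0.65550374 -0.75513569]] [[416.97004091   0.         318.07886809]
 [  0.         416.97004091 203.03454844]
 [  0.           0.           1.        ]]
{'time': 0.1, 'joints': array([ 7.25377385e+01,  1.36780761e+01, -8.13407855e-01,  7.55835794e+01,
        1.54218584e-04,  9.00005333e+01]), 'joint_vel': array([ 0.0918099 , -0.1719646 ,  0.09285416, -0.08571228, -0.00760671,
        0.06117756]), 'joint_efforts': array([ 1.66225745e-03, -5.39721823e+01,  3.47000885e+01,  1.34895992e-02,
        5.88664238e-05,  2.12964409e-06]), 'tcp_pos': array([157.43264106, 500.46430849, 247.72799478]), 'orientation': array([[-9.53912013e-01,  3.00086180e-01, -3.95699719e-04],
       [ 3.00086441e-01,  9.53911195e-01, -1.24891779e-03],
       [ 2.67942450e-06, -1.31010180e-03, -9.99999142e-01]]), 'force': array([ 0.81511403,  0.61960891, -0.34456659]), 'wrist_torque': array([-0.02266079,  0.00903612, -0.02243448]), 'finger_force': 0.0, 'gripper_width': 85.71036913527779}
```

View pics/top1.png

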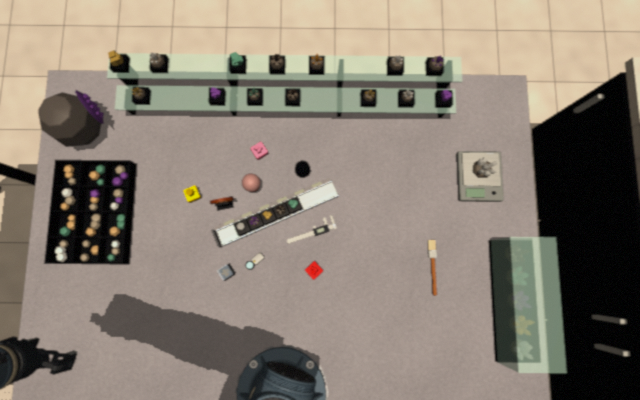

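View pics/side1.png

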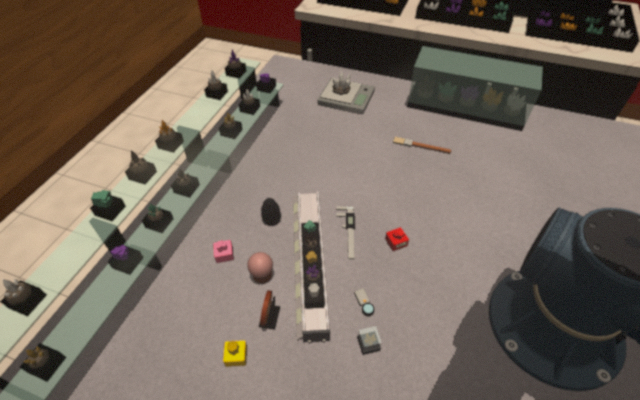

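The top view shows the rail from about (217,238) to (337,188), with the row at cols 240–297. The yellow (192,194), pink (260,150) and red (314,270) look-alikes stand off the rail. I'll enlarge the rail to find the stop.

Run:
```python
import cv2,numpy as np
a=cv2.imread('pics/top1.png')[165:260,200:350]; b=cv2.imread('pics/side1.png')[185:350,240:390]
a=cv2.resize(a,None,fx=5.3,fy=5.3,interpolation=2)
b=cv2.resize(cv2.rotate(b,cv2.ROTATE_90_CLOCKWISE),None,fx=4,fy=4,interpolation=2)
cv2.imwrite('pics/ca.png',a);cv2.imwrite('pics/cb.png',b)
```

```text
(no output)
```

View pics/ca.png

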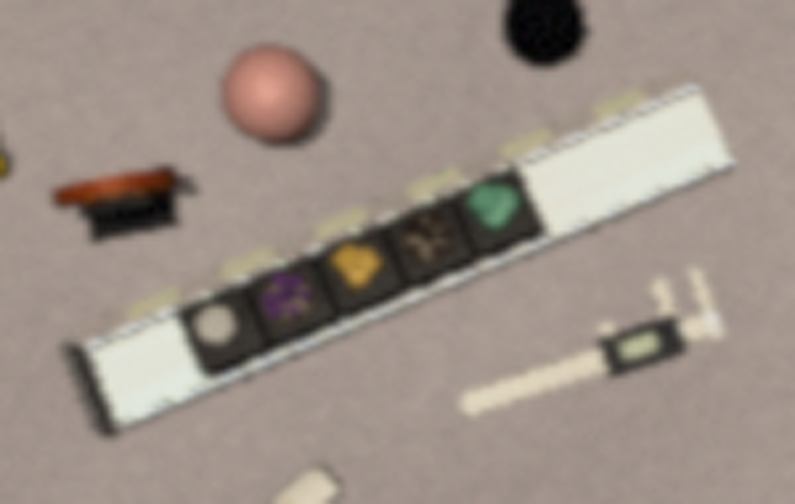

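View pics/cb.png

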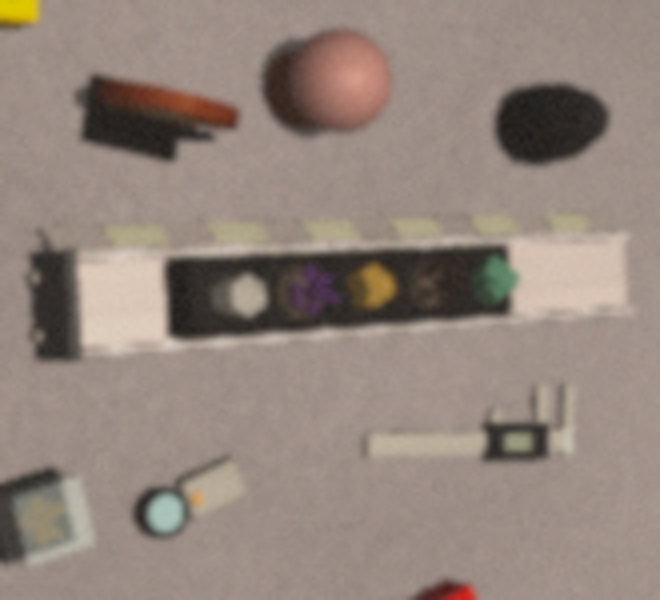

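The stop is the dark plate at the left, at about crop (95,388). The row from the stop runs quartz, amethyst, pyrite, smoky, fluorite, so fluorite's base, with its rear face at about crop (532,202), is the one to push. The yellow, pink and red look-alikes aren't on the rail.

Run:
```python
from h import *
T=lambda u,v,z:ray('top1.png',200+u/5.3-.4,165+v/5.3-.4,z)
# cb: rotated clockwise of crop rows185:350 cols240:390 ; xr=(H-1-y), yr=x
S=lambda u,v,z:ray('side1.png',240+v/4-.4,185+164-u/4+.4,z)
for n,p in dict(open1=T(698,88,22),open2=T(735,163,22),stop1=T(68,345,45),stop2=T(108,432,45),rear1=T(518,168,42),rear2=T(546,235,42),front1=T(180,312,42),front2=T(208,375,42),
 sopen1=S(626,235,22),sopen2=S(630,313,22),srear1=S(508,247,42),srear2=S(510,313,28),sfront1=S(168,258,42),sfr2=S(168,338,42),sstopin1=S(78,250,22),sstopin2=S(80,355,22)).items(): print(n,p.round(1))
a=(T(698,88,22)+T(735,163,22))/2; b=(T(68,345,45)+T(108,432,45))/2
print(b-a,np.linalg.norm((b-a)[:2]),np.degrees(np.arctan2(*(b-a)[1::-1])))
a=(S(626,235,22)+S(630,313,22))/2; b=(S(78,250,22)+S(80,355,22))/2
print(b-a,np.linalg.norm((b-a)[:2]),np.degrees(np.arctan2(*(b-a)[1::-1])))
```

```text
open1 [ 596.5 -136.6   22. ]
open2 [ 554.3 -157.2   22. ]
stop1 [448.  202.2  45. ]
stop2 [401.7 178.9  45. ]
rear1 [547.  -37.7  42. ]
rear2 [510.3 -53.4  42. ]
front1 [466.6 143.4  42. ]
front2 [432.8 127.1  42. ]
sopen1 [ 597.8 -134.3   22. ]
sopen2 [ 553.8 -154.1   22. ]
srear1 [549.1 -36.6  42. ]
srear2 [518.6 -61.2  28. ]
sfront1 [465.  155.2  42. ]
sfr2 [428.8 141.7  42. ]
sstopin1 [455.5 190.8  22. ]
sstopin2 [408.8 172.3  22. ]
[-150.53276231  337.48065402   23.        ] 369.53119538904326 114.03919242108535
[-1.43653402e+02  3.25701430e+02 -5.68434189e-14] 355.9743268916622 113.80028797551438
```

>>> play_rows(
  motion=[
    {"claw":255,"dx":2.5,"dy":-3.8,"dz":0,"az":-0.056},
    {"claw":255,"dx":5,"dy":-7.6,"dz":0,"az":-0.112},
    {"claw":255,"dx":7.5,"dy":-11.4,"dz":0,"az":-0.168},
    {"claw":255,"dx":10,"dy":-15.2,"dz":0,"az":-0.224},
    {"claw":255,"dx":12.5,"dy":-19,"dz":0,"az":-0.28},
  ],
)

```text
$.motion[0]: bad value
```

>>> play_rows(
  motion=[
    {"claw":255,"dx":2.5,"dy":-3.8,"dz":0,"az":-0.056},
    {"claw":255,"dx":5,"dy":-7.6,"dz":0,"az":-0.112},
    {"claw":255,"dx":7.5,"dy":-11.4,"dz":0,"az":-0.168},
    {"claw":255,"dx":10,"dy":-15.2,"dz":0,"az":-0.224},
    {"claw":255,"dx":12.5,"dy":-19,"dz":0,"az":-0.28},
  ],
)

```text
$.motion[0]: bad value
```

>>> play_rows(
  motion=[
    {"claw":255,"dx":2.7,"dy":-4,"dz":-1,"az":-0.056},
    {"claw":255,"dx":5.4,"dy":-8,"dz":-2,"az":-0.112},
    {"claw":255,"dx":8.1,"dy":-12,"dz":-3,"az":-0.168},
    {"claw":255,"dx":10.8,"dy":-16,"dz":-4,"az":-0.224},
    {"claw":255,"dx":13.6,"dy":-19.9,"dz":-5,"az":-0.287},
  ],
)

```text
$.motion[0]: bad value
```

Run:
```python
from h import *
s=snap('wrist','w1.png'); o=status.observe(); print(o['tcp_pos'],o['orientation'].round(3),o['joints'].round(1),o['gripper_width'],o['time'],o['force'])
```

```text
[157.47425441 500.5436299  247.8270238 ] [[-0.954  0.3   -0.   ]
 [ 0.3    0.954 -0.001]
 [ 0.    -0.001 -1.   ]] [72.5 13.7 -0.8 75.6  0.  90. ] 85.63062362910668 0.15 [-0.05153912 -0.26390625 -0.24357757]
```

View pics/w1.png

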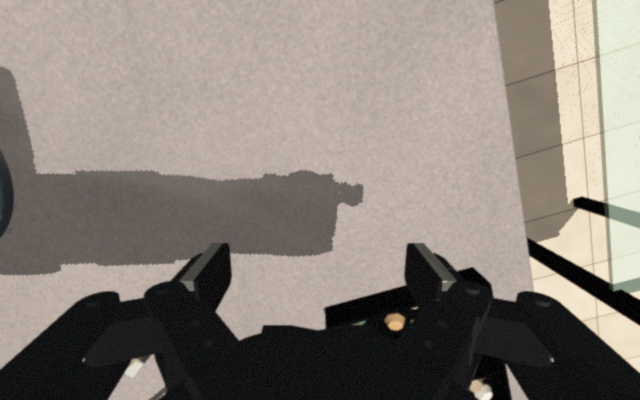

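The calls were refused because every row needs all its fields (nothing moved). The wrist picture shows only table and the open fingers, at about (205,280) and (430,280). I'll resend the rows with every field filled in.

>>> play_rows(
  motion=[
    {"claw":255,"dx":2.5,"dy":-3.8,"dz":0,"ax":0,"ay":0,"az":-0.056},
    {"claw":255,"dx":5,"dy":-7.6,"dz":0,"ax":0,"ay":0,"az":-0.112},
    {"claw":255,"dx":7.5,"dy":-11.4,"dz":0,"ax":0,"ay":0,"az":-0.168},
    {"claw":255,"dx":10,"dy":-15.2,"dz":0,"ax":0,"ay":0,"az":-0.224},
    {"claw":255,"dx":12.5,"dy":-19,"dz":0,"ax":0,"ay":0,"az":-0.28},
  ],
)

```text
time: 0.65
tcp_pos: [283.0, 309.2, 248.2]
orientation: [[-0.833, 0.553, -0.0], [0.553, 0.833, -0.0], [-0.0, -0.0, -1.0]]
force: [0.6, 0.2, -0.2]
gripper_width: 12.5
finger_force: 0.0
```

>>> play_rows(
  motion=[
    {"claw":255,"dx":2.5,"dy":-3.8,"dz":0,"ax":0,"ay":0,"az":-0.056},
    {"claw":255,"dx":5,"dy":-7.6,"dz":0,"ax":0,"ay":0,"az":-0.112},
    {"claw":255,"dx":7.5,"dy":-11.4,"dz":0,"ax":0,"ay":0,"az":-0.168},
    {"claw":255,"dx":10,"dy":-15.2,"dz":0,"ax":0,"ay":0,"az":-0.224},
    {"claw":255,"dx":12.5,"dy":-19,"dz":0,"ax":0,"ay":0,"az":-0.28},
  ],
)

```text
time: 1.15
tcp_pos: [408.1, 119.0, 248.3]
orientation: [[-0.647, 0.763, 0.0], [0.763, 0.647, 0.0], [-0.0, 0.0, -1.0]]
force: [0.6, 0.9, -0.5]
gripper_width: -0.0
finger_force: 0.0
```

>>> play_rows(
  motion=[
    {"claw":255,"dx":2.7,"dy":-4,"dz":-1,"ax":0,"ay":0,"az":-0.056},
    {"claw":255,"dx":5.4,"dy":-8,"dz":-2,"ax":0,"ay":0,"az":-0.112},
    {"claw":255,"dx":8.1,"dy":-12,"dz":-3,"ax":0,"ay":0,"az":-0.168},
    {"claw":255,"dx":10.8,"dy":-16,"dz":-4,"ax":0,"ay":0,"az":-0.224},
    {"claw":255,"dx":13.6,"dy":-19.9,"dz":-5,"ax":0,"ay":0,"az":-0.287},
  ],
)

```text
time: 1.65
tcp_pos: [544.2, -80.3, 197.7]
orientation: [[-0.404, 0.915, -0.0], [0.915, 0.404, 0.0], [0.0, -0.0, -1.0]]
force: [0.8, 0.6, 0.1]
gripper_width: 0.2
finger_force: 0.0
```

Run:
```python
from h import *
s=snap('wrist','w2.png'); o=status.observe(); print(o['tcp_pos'],o['orientation'].round(3),o['joints'].round(1),o['gripper_width'],o['time'],o['force'],s['eye'])
```

```text
[547.69641275 -85.05790276 195.47243938] [[-0.398  0.917  0.   ]
 [ 0.917  0.398 -0.002]
 [-0.002 -0.001 -1.   ]] [-8.8 17.7 -2.9 69.3 -0.1 57.8] 0.10781473159150777 1.7 [ 3.90122006 -3.16263698 -1.09886323] [518.80496901 -20.85036563 322.17376199]
```

View pics/w2.png

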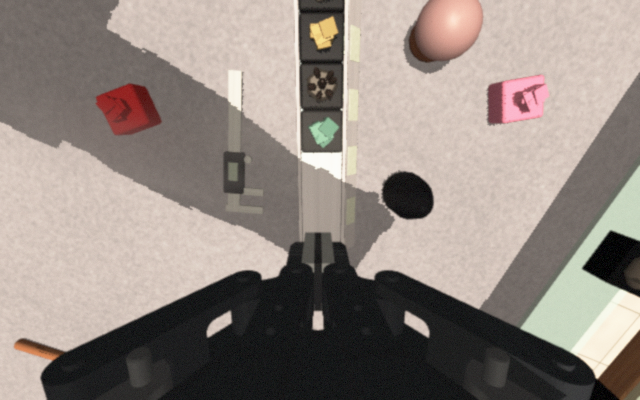

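The wrist view shows the closed fingertips at (318,250), in line with the rail. Fluorite's rear top edge is at row ~152, cols 302–342, and the channel runs at cols 299–346. The way is clear.

Run:
```python
from h import *
W=lambda u,v,z:ray('w2.png',u,v,z)
a,b=W(302,153,42),W(342,152,42); print(a,b,np.linalg.norm(a-b),(a+b)/2)
for v in (160,60,230): print(v,(W(299,v,22)+W(345.5,v,22))/2)
print(W(318,250,180),status.observe()['tcp_pos'],status.observe()['force'])
```

```text
[516.34376378 -53.4042874   42.        ] [551.01721243 -37.0478294   42.        ] 38.33773284682211 [533.6804881 -45.2260584  42.       ]
160 [538.12025306 -53.88117677  22.        ]
60 [499.46935299  32.67748123  22.        ]
230 [ 569.53760084 -124.24037814   22.        ]
[545.388955   -81.08386415 180.        ] [547.69641275 -85.05790276 195.47243938] [ 3.90122006 -3.16263698 -1.09886323]
```

>>> play_rows(
  motion=[
    {"claw":255,"dx":0.4,"dy":-0.5,"dz":-3.5,"ax":0,"ay":0,"az":0},
    {"claw":255,"dx":0.75,"dy":-0.9,"dz":-7,"ax":0,"ay":0,"az":0},
    {"claw":255,"dx":0.75,"dy":-0.9,"dz":-10,"ax":0,"ay":0,"az":0},
    {"claw":255,"dx":0.75,"dy":-0.9,"dz":-12,"ax":0,"ay":0,"az":0},
    {"claw":255,"dx":0.75,"dy":-0.9,"dz":-13,"ax":0,"ay":0,"az":0},
  ],
)

```text
time: 2.2
tcp_pos: [549.8, -87.1, 66.1]
orientation: [[-0.407, 0.914, -0.003], [0.914, 0.407, 0.0], [0.002, -0.003, -1.0]]
force: [1.0, -0.6, 0.3]
gripper_width: -0.1
finger_force: 0.0
```

>>> play_rows(
  motion=[
    {"claw":255,"dx":0,"dy":0,"dz":-0.7,"ax":0,"ay":0,"az":0},
    {"claw":255,"dx":0,"dy":0,"dz":-1.4,"ax":0,"ay":0,"az":0},
    {"claw":255,"dx":0,"dy":0,"dz":-2,"ax":0,"ay":0,"az":0},
    {"claw":255,"dx":0,"dy":0,"dz":-2.2,"ax":0,"ay":0,"az":0},
    {"claw":255,"dx":0,"dy":0,"dz":-2.2,"ax":0,"ay":0,"az":0},
  ],
)

```text
time: 2.7
tcp_pos: [551.1, -87.2, 46.4]
orientation: [[-0.407, 0.913, 0.0], [0.913, 0.407, -0.0], [-0.0, 0.0, -1.0]]
force: [-0.1, -0.3, -0.2]
gripper_width: 0.2
finger_force: 0.0
```

Run:
```python
from h import *
w=snap('wrist','w3.png')['img'][100:400,170:470]; s=snap('side','s3.png')['img'][150:350,220:420]
o=status.observe(); print(o['tcp_pos'],o['force'])
r=lambda i:cv2.resize(i,(400,400),interpolation=2)
cv2.imwrite('pics/m3.png',np.hstack([r(w),r(s)])[:,:,::-1])
```

```text
[551.30555994 -87.2574359   46.70804833] [ 0.39894194 -0.13625471  0.08024465]
```

View pics/m3.png

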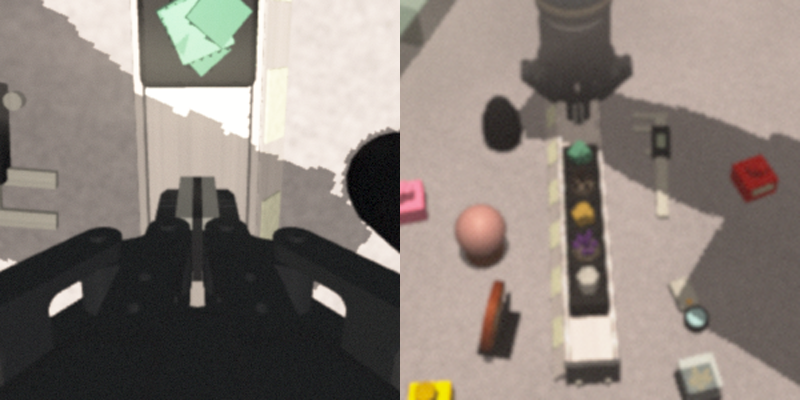

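Run:
```python
from h import *
T=lambda u,v,z:ray('top1.png',200+u/5.3-.4,165+v/5.3-.4,z)
d=np.array([-.407,.913]);x=np.array([.913,.407]);o=np.array([551,-87.3])
for n,p in dict(obs=T(545,27,30),sph=T(270,95,40),cal=T(640,345,10),rear=np.array([532.5,-45.5]),stop1=T(97,388,45),stopin=T(106,386,22)).items():
    q=p[:2]-o; print(n,p[:2].round(),'along',(q@d).round(),'across',(q@x).round())
# knuckle extents in wrist (z unknown ~ 100)
d3=np.load('pics/w3.png.npz');print(d3['e'])
for z in (80,100,120): print(z,np.linalg.norm(ray('w3.png',170,100+270*.75,z)-ray('w3.png',470,100+270*.75,z)))
```

```text
obs [629. -51.] along 1.0 across 86.0
sph [587.  99.] along 155.0 across 108.0
cal [ 454. -105.] along 23.0 across -96.0
rear [532. -46.] along 46.0 across 0.0
stop1 [425. 186.] along 301.0 across -4.0
stopin [428. 186.] along 300.0 across -1.0
[525.56265982 -27.82870816 170.86708242]
80 107.50029321129341
100 83.8392951132556
120 60.1782970152177
```

>>> play_rows(
  motion=[
    {"claw":255,"dx":-0.2,"dy":0.46,"dz":-0.1,"ax":0,"ay":0,"az":0},
    {"claw":255,"dx":-0.41,"dy":0.91,"dz":-0.2,"ax":0,"ay":0,"az":0},
    {"claw":255,"dx":-0.61,"dy":1.37,"dz":-0.3,"ax":0,"ay":0,"az":0},
    {"claw":255,"dx":-0.81,"dy":1.83,"dz":-0.4,"ax":0,"ay":0,"az":0},
    {"claw":255,"dx":-1.02,"dy":2.28,"dz":-0.4,"ax":0,"ay":0,"az":0},
  ],
)

```text
time: 3.3
tcp_pos: [540.5, -63.9, 42.2]
orientation: [[-0.407, 0.913, -0.0], [0.913, 0.407, 0.0], [0.0, -0.0, -1.0]]
force: [0.6, -0.7, -0.6]
gripper_width: -0.1
finger_force: 0.0
```

>>> play_rows(
  motion=[
    {"claw":255,"dx":-0.12,"dy":0.27,"dz":0,"ax":0,"ay":0,"az":0},
    {"claw":255,"dx":-0.24,"dy":0.55,"dz":0,"ax":0,"ay":0,"az":0},
    {"claw":255,"dx":-0.37,"dy":0.82,"dz":0,"ax":0,"ay":0,"az":0},
    {"claw":255,"dx":-0.49,"dy":1.1,"dz":0,"ax":0,"ay":0,"az":0},
    {"claw":255,"dx":-0.61,"dy":1.37,"dz":0,"ax":0,"ay":0,"az":0},
  ],
)

```text
time: 3.8
tcp_pos: [535.0, -50.9, 42.4]
orientation: [[-0.407, 0.914, 0.001], [0.914, 0.407, -0.001], [-0.001, 0.0, -1.0]]
force: [1.1, -2.1, -1.0]
gripper_width: -0.4
finger_force: 1.2
```

>>> play_rows(
  motion=[
    {"claw":255,"dx":-0.12,"dy":0.27,"dz":0,"ax":0,"ay":0,"az":0},
    {"claw":255,"dx":-0.24,"dy":0.55,"dz":0,"ax":0,"ay":0,"az":0},
    {"claw":255,"dx":-0.37,"dy":0.82,"dz":0,"ax":0,"ay":0,"az":0},
    {"claw":255,"dx":-0.49,"dy":1.1,"dz":0,"ax":0,"ay":0,"az":0},
    {"claw":255,"dx":-0.61,"dy":1.37,"dz":0,"ax":0,"ay":0,"az":0},
  ],
)

```text
time: 4.3
tcp_pos: [528.6, -36.8, 42.3]
orientation: [[-0.407, 0.914, 0.0], [0.914, 0.407, -0.0], [-0.0, 0.0, -1.0]]
force: [0.7, -2.6, -0.5]
gripper_width: 0.1
finger_force: 1.4
```

Run:
```python
from h import *
w=snap('wrist','w4.png')['img'][100:400,170:470]; s=snap('side','s4.png')['img'][150:350,220:420]
o=status.observe(); print(o['tcp_pos'],o['force'])
r=lambda i:cv2.resize(i,(400,400),interpolation=2)
cv2.imwrite('pics/m4.png',np.hstack([r(w),r(s)])[:,:,::-1])
```

```text
[528.39942374 -36.51711343  42.2900147 ] [-0.56568195 -0.59371629 -0.25447318]
```

View pics/m4.png

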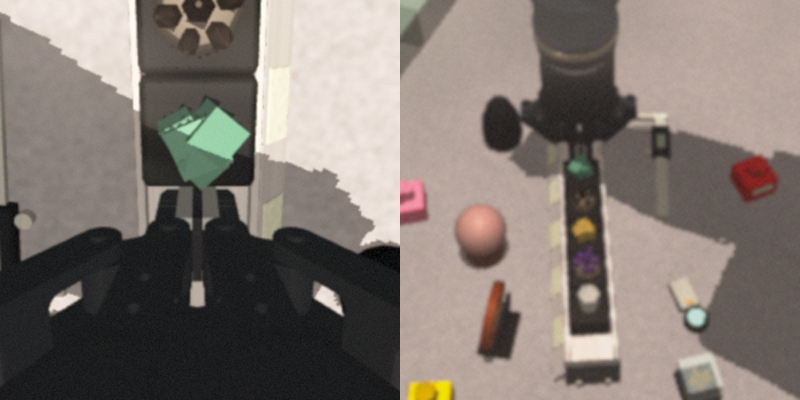

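The finger is against fluorite's base at crop (198,186) and the row is moving as one train, with a push of about 2.5 N. I'll carry on.

>>> play_rows(
  motion=[
    {"claw":255,"dx":-0.12,"dy":0.27,"dz":0,"ax":0,"ay":0,"az":0},
    {"claw":255,"dx":-0.24,"dy":0.55,"dz":0,"ax":0,"ay":0,"az":0},
    {"claw":255,"dx":-0.37,"dy":0.82,"dz":0,"ax":0,"ay":0,"az":0},
    {"claw":255,"dx":-0.49,"dy":1.1,"dz":0,"ax":0,"ay":0,"az":0},
    {"claw":255,"dx":-0.61,"dy":1.37,"dz":0,"ax":0,"ay":0,"az":0},
  ],
)

```text
time: 4.9
tcp_pos: [522.4, -23.1, 42.3]
orientation: [[-0.407, 0.914, -0.0], [0.914, 0.407, -0.0], [-0.0, -0.0, -1.0]]
force: [1.6, -2.5, -0.1]
gripper_width: -0.0
finger_force: 1.4
```

>>> play_rows(
  motion=[
    {"claw":255,"dx":-0.08,"dy":0.18,"dz":0,"ax":0,"ay":0,"az":0},
    {"claw":255,"dx":-0.16,"dy":0.37,"dz":0,"ax":0,"ay":0,"az":0},
    {"claw":255,"dx":-0.24,"dy":0.55,"dz":0,"ax":0,"ay":0,"az":0},
    {"claw":255,"dx":-0.33,"dy":0.73,"dz":0,"ax":0,"ay":0,"az":0},
    {"claw":255,"dx":-0.41,"dy":0.91,"dz":0,"ax":0,"ay":0,"az":0},
  ],
)

```text
time: 5.4
tcp_pos: [518.4, -14.1, 42.3]
orientation: [[-0.407, 0.914, -0.0], [0.914, 0.407, -0.0], [-0.0, -0.0, -1.0]]
force: [1.4, -2.0, -0.2]
gripper_width: 0.1
finger_force: 1.5
```

>>> play_rows(
  motion=[
    {"claw":255,"dx":-0.04,"dy":0.09,"dz":0,"ax":0,"ay":0,"az":0},
    {"claw":255,"dx":-0.08,"dy":0.18,"dz":0,"ax":0,"ay":0,"az":0},
    {"claw":255,"dx":-0.12,"dy":0.27,"dz":0,"ax":0,"ay":0,"az":0},
    {"claw":255,"dx":-0.16,"dy":0.37,"dz":0,"ax":0,"ay":0,"az":0},
    {"claw":255,"dx":-0.2,"dy":0.46,"dz":0,"ax":0,"ay":0,"az":0},
  ],
)

```text
time: 5.9
tcp_pos: [516.4, -9.6, 42.3]
orientation: [[-0.407, 0.913, -0.0], [0.913, 0.407, -0.0], [-0.0, -0.0, -1.0]]
force: [1.0, -2.9, 0.6]
gripper_width: 0.3
finger_force: 1.5
```

>>> play_rows(
  motion=[
    {"claw":255,"dx":-0.03,"dy":0.06,"dz":0,"ax":0,"ay":0,"az":0},
    {"claw":255,"dx":-0.05,"dy":0.12,"dz":0,"ax":0,"ay":0,"az":0},
    {"claw":255,"dx":-0.08,"dy":0.18,"dz":0,"ax":0,"ay":0,"az":0},
    {"claw":255,"dx":-0.1,"dy":0.23,"dz":0,"ax":0,"ay":0,"az":0},
    {"claw":255,"dx":-0.12,"dy":0.27,"dz":0,"ax":0,"ay":0,"az":0},
  ],
)

```text
time: 6.4
tcp_pos: [515.2, -6.9, 42.3]
orientation: [[-0.407, 0.914, -0.0], [0.914, 0.407, -0.0], [-0.0, -0.0, -1.0]]
force: [1.0, -3.0, 0.3]
gripper_width: -0.0
finger_force: 1.5
```

>>> play_rows(
  motion=[
    {"claw":255,"dx":-0.02,"dy":0.05,"dz":0,"ax":0,"ay":0,"az":0},
    {"claw":255,"dx":-0.04,"dy":0.09,"dz":0,"ax":0,"ay":0,"az":0},
    {"claw":255,"dx":-0.06,"dy":0.14,"dz":0,"ax":0,"ay":0,"az":0},
    {"claw":255,"dx":-0.08,"dy":0.18,"dz":0,"ax":0,"ay":0,"az":0},
    {"claw":255,"dx":-0.08,"dy":0.18,"dz":0,"ax":0,"ay":0,"az":0},
  ],
)

```text
time: 6.9
tcp_pos: [514.4, -5.0, 42.3]
orientation: [[-0.407, 0.913, -0.0], [0.913, 0.407, 0.0], [0.0, -0.0, -1.0]]
force: [1.5, -2.9, 1.2]
gripper_width: -0.2
finger_force: 1.3
```

>>> play_rows(
  motion=[
    {"claw":255,"dx":-0.02,"dy":0.05,"dz":0,"ax":0,"ay":0,"az":0},
    {"claw":255,"dx":-0.04,"dy":0.09,"dz":0,"ax":0,"ay":0,"az":0},
    {"claw":255,"dx":-0.06,"dy":0.14,"dz":0,"ax":0,"ay":0,"az":0},
    {"claw":255,"dx":-0.08,"dy":0.18,"dz":0,"ax":0,"ay":0,"az":0},
    {"claw":255,"dx":-0.08,"dy":0.18,"dz":0,"ax":0,"ay":0,"az":0},
  ],
)

```text
time: 7.4
tcp_pos: [513.6, -3.3, 42.3]
orientation: [[-0.407, 0.913, -0.0], [0.913, 0.407, 0.0], [0.0, -0.0, -1.0]]
force: [0.7, -2.3, 0.3]
gripper_width: -0.0
finger_force: 1.3
```

>>> play_rows(
  motion=[
    {"claw":255,"dx":-0.02,"dy":0.05,"dz":0,"ax":0,"ay":0,"az":0},
    {"claw":255,"dx":-0.04,"dy":0.09,"dz":0,"ax":0,"ay":0,"az":0},
    {"claw":255,"dx":-0.06,"dy":0.14,"dz":0,"ax":0,"ay":0,"az":0},
    {"claw":255,"dx":-0.08,"dy":0.18,"dz":0,"ax":0,"ay":0,"az":0},
    {"claw":255,"dx":-0.08,"dy":0.18,"dz":0,"ax":0,"ay":0,"az":0},
  ],
)

```text
time: 7.9
tcp_pos: [513.2, -2.1, 42.3]
orientation: [[-0.406, 0.914, 0.001], [0.914, 0.406, -0.001], [-0.002, -0.0, -1.0]]
force: [3.2, -5.5, -1.3]
gripper_width: -0.1
finger_force: 3.4
```

Run:
```python
from h import *
s=snap('side','s5.png')['img'][210:350,270:370]; t=snap('top','t5.png')['img'][175:250,205:305]
o=status.observe(); print(o['tcp_pos'],o['force'])
cv2.imwrite('pics/m5.png',np.hstack([cv2.resize(s,(360,504),interpolation=2),np.vstack([cv2.resize(t,(436,327),interpolation=2),np.zeros((177,436,3),np.uint8)])])[:,:,::-1])
```

```text
[513.17162202  -2.13087473  42.31543396] [ 3.45522444 -6.11606094  0.04667067]
```

View pics/m5.png

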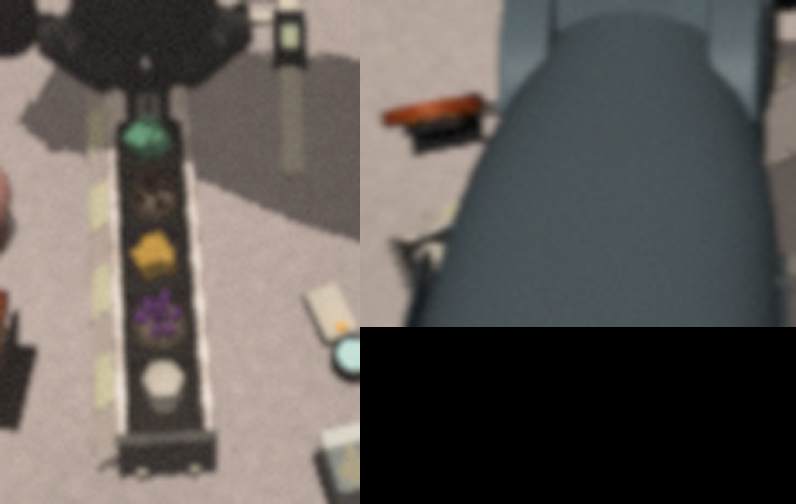

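The side view shows no floor left between quartz's base and the stop plate at row ~435. The force rose to 7 N as the travel stalled. One last small press to confirm, then I'll draw back.

>>> play_rows(
  motion=[
    {"claw":255,"dx":-0.02,"dy":0.05,"dz":0,"ax":0,"ay":0,"az":0},
    {"claw":255,"dx":-0.04,"dy":0.09,"dz":0,"ax":0,"ay":0,"az":0},
    {"claw":255,"dx":-0.04,"dy":0.09,"dz":0,"ax":0,"ay":0,"az":0},
    {"claw":255,"dx":-0.04,"dy":0.09,"dz":0,"ax":0,"ay":0,"az":0},
    {"claw":255,"dx":-0.04,"dy":0.09,"dz":0,"ax":0,"ay":0,"az":0},
  ],
)

```text
time: 8.5
tcp_pos: [513.4, -1.9, 42.5]
orientation: [[-0.406, 0.914, 0.002], [0.914, 0.406, -0.003], [-0.003, 0.0, -1.0]]
force: [3.5, -10.1, -0.5]
gripper_width: 0.1
finger_force: 5.4
```

>>> play_rows(
  motion=[
    {"claw":255,"dx":0.04,"dy":-0.09,"dz":0,"ax":0,"ay":0,"az":0},
    {"claw":255,"dx":0.2,"dy":-0.46,"dz":0,"ax":0,"ay":0,"az":0},
    {"claw":255,"dx":0.6,"dy":-1.37,"dz":0,"ax":0,"ay":0,"az":0},
    {"claw":255,"dx":1.2,"dy":-2.74,"dz":0,"ax":0,"ay":0,"az":0},
    {"claw":255,"dx":2,"dy":-4.5,"dz":0,"ax":0,"ay":0,"az":0},
  ],
)

```text
time: 9.0
tcp_pos: [532.7, -46.4, 42.2]
orientation: [[-0.408, 0.913, -0.0], [0.913, 0.408, 0.0], [0.0, -0.0, -1.0]]
force: [0.3, 0.6, 0.3]
gripper_width: -0.1
finger_force: 0.0
```

>>> play_rows(
  motion=[
    {"claw":255,"dx":0,"dy":0,"dz":1,"ax":0,"ay":0,"az":0},
    {"claw":255,"dx":0,"dy":0,"dz":4,"ax":0,"ay":0,"az":0},
    {"claw":255,"dx":0,"dy":0,"dz":8,"ax":0,"ay":0,"az":0},
    {"claw":255,"dx":0,"dy":0,"dz":12,"ax":0,"ay":0,"az":0},
    {"claw":255,"dx":0,"dy":0,"dz":15,"ax":0,"ay":0,"az":0},
  ],
)

```text
time: 9.5
tcp_pos: [532.7, -45.8, 195.2]
orientation: [[-0.407, 0.914, 0.002], [0.914, 0.407, 0.0], [-0.001, 0.002, -1.0]]
force: [0.7, 0.9, -0.5]
gripper_width: -0.0
finger_force: 0.0
```

>>> play_rows(
  motion=[
    {"claw":255,"dx":0,"dy":0,"dz":0,"ax":0,"ay":0,"az":0},
    {"claw":255,"dx":0,"dy":0,"dz":0,"ax":0,"ay":0,"az":0},
    {"claw":255,"dx":0,"dy":0,"dz":0,"ax":0,"ay":0,"az":0},
    {"claw":255,"dx":0,"dy":0,"dz":0,"ax":0,"ay":0,"az":0},
    {"claw":255,"dx":0,"dy":0,"dz":0,"ax":0,"ay":0,"az":0},
  ],
)

```text
time: 10.0
tcp_pos: [531.9, -45.6, 191.3]
orientation: [[-0.407, 0.913, -0.002], [0.914, 0.407, 0.0], [0.001, -0.002, -1.0]]
force: [0.2, 0.4, -0.5]
gripper_width: 0.0
finger_force: 0.0
```

Run:
```python
from h import *
s=snap('side','s6.png')['img'][210:350,270:370]; t=snap('wrist','w6.png')['img']
cv2.imwrite('pics/m6.png',np.hstack([cv2.resize(s,(286,400),interpolation=2),t[:,80:580]])[:,:,::-1])
```

```text
(no output)
```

View pics/m6.png

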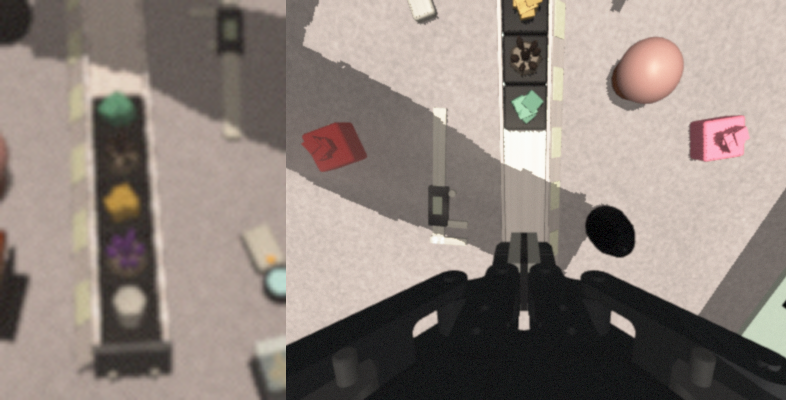

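The row is closed up against the stop (side crop row ~347), the specimens are upright, the gripper is clear and the bystanders haven't moved.

```bash
python3 -c "from bench import order; print(order.close_job())"
```

```text
the job is handed in; nothing more can be done
None
```

I pushed the five-piece row along the rail until the quartz base met the stop (force rose to about 10 N), drew the gripper clear and handed the job in at about 10 s; the last pictures show the row closed and upright, but no verdict was returned.

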